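# Interpass temperature check of a fresh weld

### The arm

A 6-joint arm with a two-finger parallel gripper is mounted at the origin on the work surface. World frame = base frame: x ahead of the robot, y to its left, z up, the work surface at z = 0. Lengths are in m, angles in rad, forces in N, time in s.
With the tool pointing down it reaches from about 0.25 to 0.775 m from the base axis. Payload 8.9 kg.
Tool frame: the origin (TCP) lies between the finger pads; the fingertips stand 14 mm ahead of it and the grasp point (between the pads) lies 5 mm behind it; z points along the fingers, y is the line along which they close (so a half turn about z gives the same grasp; the last joint's range is limited). The gripper opens to 85 mm and grips with 20 to 120 N. Pads are 22 mm wide; open, the fingers measure 114 mm over their backs; the gripper's body (76 mm by 85 mm) begins 54 mm behind the grasp point. The pads swing forward as they close: fully open they stand 13 mm farther back than shut.
Start: joints at [-1.278, 0.291, -0.153, 1.127, 0, 1.431], TCP at [0.22, -0.477, 0.245] pointing down, gripper open.
Joint ranges: [-2.52, 2.52], [-0.91, 1.74], [-1.3, 1.37], [-1.96, 2.02], [-1.52, 1.47], [-3.14, 3.14]. Speed limits (rad/s): [2.22, 2.22, 2.79, 3.14, 3.14, 3.14].

### API

Orientations are given as a unit quaternion [x, y, z, w].
In Python, from station import manip, optics gives the robot as it stands. The module is installed in compiled form; this text tells all that it offers.
- The arm moves only by the tool play_rows, never from a script. Its argument "deltas" is a list of rows, each an object with "slide": the shift along the tool's x, y, z in cm, a list of three; "twist": the turn, a rotation vector about the tool's x, y, z in degrees, a list of three. A call has 1 to 5 rows; each row shifts and turns the commanded pose from where the row before left it, along the tool's axes as they then stand; what a row does not reach is not made up. A row lasts 1/10 s, in which the tool goes at most 50 mm and 8.59 degrees, less where a joint would pass 70% of its speed; a pose out of reach is approached as far as the arm can. A call is refused whole if a number of a shift passes 5 or a number of a turn 8.59, either way. A call with a gripper value outside its range is refused whole. "grip" is the finger opening in cm, from 0 to 8.54, set as the call begins (left out, the last holds). The fingers move at their own pace and stop on an object; "squeeze" is the grip in N (left out, the last holds). Time passes only in rows, so rows that do not move let the fingers close. It gives the time, the measured TCP pose, the force, the opening and the grip force at its end, in the units of the state.
- manip.observe(): the state, without advancing time (a new reading comes with each control period).
- optics.grab_frame(name): name is "side" or "top" or "wrist"; returns the picture (420x560x3 uint8, blue, green, red); there is no depth.
- optics.calibration(name): a dict with "K" (3x3 intrinsics, pixels), "R" (3x3) and "t" (3): a world point X has camera coordinates R X + t; the wrist camera has in their place "tool_from_camera" (4x4, takes a point from camera to tool coordinates, whose origin is the TCP and whose axes are the flange's). Camera axes: x right, y down, z forward; pixel columns grow to the right and rows downward; lengths in m; the calibration is good to about 2 mm. A picture is of the moment at which its call begins: read the wrist's pose just before it. calibration takes no time and is no camera call.
- manip.close_job(): hands the job in; it is judged then, once.
The state is a dict: "time": time; "q": joint angles; "dq": joint speeds; "joint_efforts": joint torques, N m; "eef_pos": TCP position; "eef_rot": TCP orientation; "contact_force": force on the tool from outside, world axes, zero at the start; "ft_torque": the same for the moment, N m; "opening": finger opening in m; "finger_force": force on a finger pad.
Only numpy, scipy, OpenCV 4.12 (cv2) and the standard library are available. Lean on these libraries where they do the work, as an engineer would, in place of code of your own. Each camera call takes 0.05 s, during which the arm holds its last target. There are 200 camera calls.

### The job

Check the interpass temperature of the freshly welded lug: draw the infrared thermometer (it reads continuously) from its holster, aim it at the middle of the fresh weld from about 100 mm away, pointing squarely into the corner (45 degrees between plate and upright), and hold it still there for about two seconds without touching the part. Then lower the thermometer back into its holster the way it was, fully home with the handle over the low front, and let go; do not drop it, and leave both lugs, the wire brush and the magnetic square where they are.

Things in the scene. Friction and masses are not known exactly. Their poses are not given: they have to be found in the camera images.
- thermometer: amber and black pistol-shaped infrared thermometer, 0.28 kg, standing muzzle down in the holster. Origin: centre of the muzzle (lens). It looks along its own -z; +z runs back along the straight body to the display at z = 158 mm. Body centred on z: black front 48 mm (x) by 38 mm (y) up to z = 46 mm, then amber, 54 by 42 mm. Pistol grip on the -x side. Centre of mass at z = 90, x = -11 mm
- thermometer_grip (a point): good place to grip: on the thermometer's z axis, 134 mm behind the muzzle (24 mm below the display end when holstered), between the amber body's two flat sides, which are 42 mm apart along y; axes as thermometer
- thermometer_handle_end (a point): end of the thermometer's pistol grip, at x = -125, y = 0, z = 135 mm of thermometer (same axes). The grip, 32 mm wide in y and 38 mm thick, leaves the body's -x face at z = 75 to 125 mm and slants back to here
- holster: red sheet-steel holster fixed to the bench: open-topped pocket on a 110 mm square foot. Origin: under the foot's centre on the bench, z up. Pocket inside 68 mm (x) by 56 mm (y), floor at z = 8 mm, sides to z = 66, low front at -x to z = 56, back plate at x = +34 to z = 130 mm. The thermometer stands on its floor, axes parallel to the holster's, grip out over the front (-x)
- welded_lug: bare-steel lifting lug, 1.5 kg, loose: plate 110 (x) by 120 (y) by 10 mm with an upright eye plate, 80 mm wide, 95 mm high, from x = +10 to +20 mm. The bright fresh weld with blue and straw heat tint runs along y in the corner on the upright's -x side. Origin: centre of the plate's underside, z up. The lugs and the holster change places from run to run
- weld (a point): middle of the fresh weld's face, 14 mm above the bench; the bead is 80 mm long. y runs along the bead; z points out of the corner, 45 degrees up and away from the upright: looking squarely into the corner is looking along -z
- tacked_lug: an identical lug with only two small tack dots and no heat tint, same frame as the welded one; not to be measured, a bystander
- magnet_square: red magnetic welding square with steel edges, an L with a diagonal brace, about 100 x 100 x 20 mm, lying flat, origin at the underside near its corner; a bystander
- wire_brush: wooden-backed wire brush, 275 mm long in x, 30 mm wide, 28 mm high, lying, origin under its middle; a bystander
Things that resemble listed ones, but are neither listed nor needed, are in the scene too. Several things look just like the holster: the one meant starts farthest from the robot's base.

How it is judged:
On the way, in this order (a step that is already met when the one before it is completed fails the run):
1. the thermometer is drawn from the holster (z of thermometer in the frame of holster above 0.07 m), for 0.1 s.
2. the thermometer looks at the middle of the fresh weld (line of sight within 15 mm of it) from 60 to 150 mm away, within 25 degrees of square into the corner, and is held still for 1.5 s (x of weld in the frame of thermometer between -0.015 and 0.015 m and y of weld in the frame of thermometer between -0.015 and 0.015 m and z of weld in the frame of thermometer between -0.15 and -0.06 m and angle between the z axis of thermometer and the z axis of weld, either way round below 0.436 rad and linear speed of thermometer below 0.03 m/s and angular speed of thermometer below 0.2 rad/s), for 1.5 s.
At the end, for the whole second after the job is handed in: the thermometer stands released and at rest in its holster, muzzle down within 10 mm of the pocket's floor, within 20 mm of the pocket's centre and 0.2 rad of upright, grip over the low front; both lugs within 15 mm of where they started (x of thermometer in the frame of holster between -0.02 and 0.02 m and y of thermometer in the frame of holster between -0.02 and 0.02 m and z of thermometer in the frame of holster below 0.018 m and angle between thermometer's own z axis and vertical below 0.2 rad and x of thermometer_handle_end in the frame of holster below -0.08 m and linear speed of thermometer below 0.02 m/s and distance of each of welded_lug, tacked_lug from where it was at the start of the episode below 0.015 m); the robot touches nothing.
It fails at once if the thermometer touches a lug (contact force between thermometer and welded_lug above 0.5 N or contact force between thermometer and tacked_lug above 0.5 N).
It fails at once if the thermometer is dropped (moves faster than 0.6 m/s with no finger on it) (linear speed of thermometer above 0.6 m/s and contact force between the fingers and thermometer below 0.1 N).
It fails at once if a lug is shifted by more than 15 mm or the wire brush or magnetic square by more than 30 mm (distance of any of welded_lug, tacked_lug from where it was at the start of the episode above 0.015 m or distance of any of magnet_square, wire_brush from where it was at the start of the episode above 0.03 m).
It also fails if it takes over 54 s, if anything falls off the work surface, if the arm or the gripper's body presses on something with over 40 N, if the wrist force passes 120 N, or if a joint passes its speed limit or range.

## Working session

There is one attempt and no reset: what is moved stays moved. The work goes in short steps, Python scripts to look and compute and a tool call to move; the robot and the scene stay as the last step left them, time stands still between calls to the robot, and variables do not carry over. Pictures are saved under pics/ and viewed, at most 10 in all, crops included, and the job is handed in when it is done.

Besides the shell and the picture viewer there is one more tool, called as name(argument=value, ...), one argument or row to a line, values as JSON. play_rows: Moves the arm, as the interface text tells. Its arguments: {"type":"object","properties":{"deltas":{"type":"array"},"grip":{"type":"number"},"squeeze":{"type":"number"}},"required":["deltas"]}

```bash
mkdir -p pics; python3 - <<'E'
from station import manip, optics
import cv2,numpy as np
s=manip.observe();print(s)
for n in("side","top"):
    cv2.imwrite(f"pics/{n}0.png",cv2.resize(optics.grab_frame(n),(800,600)))
for n in("side","top","wrist"): print(n,optics.calibration(n))
E
```

```text
{'time': 0.0, 'q': array([-1.27827525e+00,  2.91328761e-01, -1.54146855e-01,  1.12669786e+00,
       -2.18080634e-05,  1.43153281e+00]), 'dq': array([ 1.00626031e-03,  8.46368009e-04, -5.73572935e-04,  3.09918056e-03,
        4.60718913e-05, -1.34769018e-03]), 'joint_efforts': array([-2.08814839e-03, -5.37145758e+01,  3.31364465e+01,  1.60689518e-02,
       -5.10772115e-04, -1.94649238e-05]), 'eef_pos': array([ 0.2195966 , -0.47638884,  0.24469945]), 'eef_rot': array([ 9.76785403e-01,  2.14219050e-01, -6.35848560e-05, -6.85716822e-04]), 'contact_force': array([-0.44901139,  0.41200497,  0.48120294]), 'ft_torque': array([0.01755741, 0.05172664, 0.01504582]), 'finger_force': 0.0, 'opening': 0.08545514428360565}
side {'K': array([[470.25435235,   0.        , 277.08777953],
       [  0.        , 470.25435235, 200.28466664],
       [  0.        ,   0.        ,   1.        ]]), 'R': array([[-0.79301274, -0.60918429,  0.00502908],
       [-0.41245428,  0.5308052 , -0.7403562 ],
       [ 0.44834391, -0.58918617, -0.67219595]]), 't': array([0.36884485, 0.30288124, 1.26728912])}
top {'K': arra
[... 180 characters left out ...]
99994703,  0.01014413],
       [-0.99789505, -0.00239774, -0.06480527],
       [ 0.06482616, -0.01000976, -0.99784637]]), 't': array([0.00656722, 0.44848471, 1.36710322])}
wrist {'K': array([[308.42616856,   0.        , 278.2275299 ],
       [  0.        , 308.42616856, 213.06916521],
       [  0.        ,   0.        ,   1.        ]]), 'tool_from_camera': array([[-1.26898670e-04, -9.45375200e-01, -3.25984225e-01,
         8.35629384e-02],
       [ 9.99999992e-01, -1.11309211e-04, -6.64746926e-05,
         5.92143249e-04],
       [ 2.65584790e-05, -3.25984230e-01,  9.45375206e-01,
        -1.28038273e-01],
       [ 0.00000000e+00,  0.00000000e+00,  0.00000000e+00,
         1.00000000e+00]])}
```

View pics/top0.png

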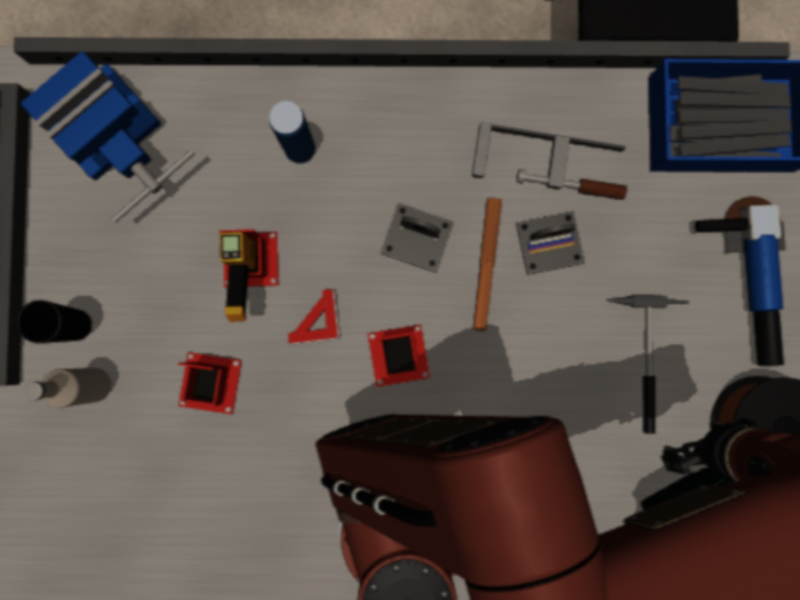

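View pics/side0.png

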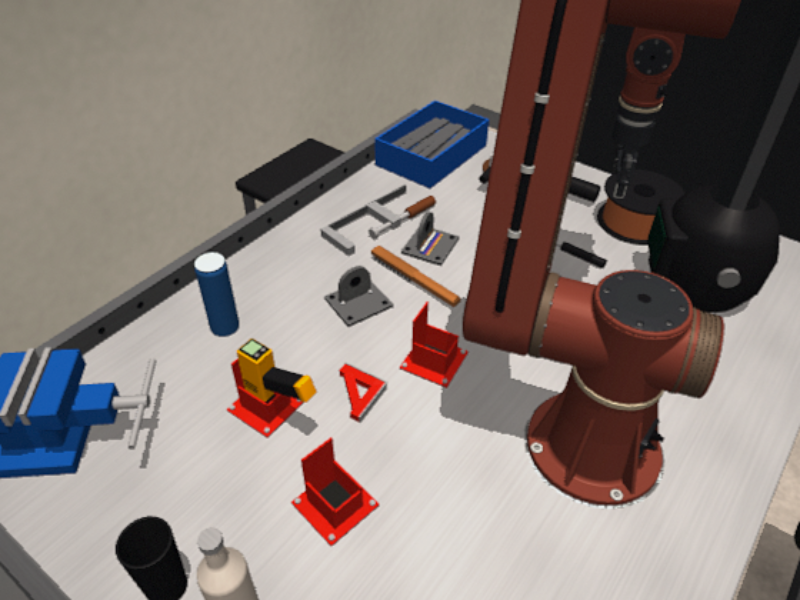

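Top view: the occupied holster is the upper-left one (foot about (250,258)), with its display at (232,245) and the handle end at (235,312). The welded lug with heat tint is on the right, its plate corners at (516,220), (574,211), (584,262) and (526,273). The tacked lug is at (417,238), the brush at (487,263) and the square at (318,318). The side view agrees.

```bash
cat > h.py <<'E'
from station import manip, optics
import cv2, numpy as np, json
from scipy.spatial.transform import Rotation as Rot
def cam(n,s=None):
    c=optics.calibration(n)
    if n!="wrist": return c["K"],c["R"],c["t"]
    T=np.eye(4);T[:3,:3]=Rot.from_quat(s["eef_rot"]).as_matrix();T[:3,3]=s["eef_pos"]
    W=np.linalg.inv(T@c["tool_from_camera"]);return c["K"],W[:3,:3],W[:3,3]
def plane(c,uv,z):
    K,R,t=c;d=R.T@np.linalg.solve(K,[*uv,1]);o=-R.T@t
    return o+d*(z-o[2])/d[2]
def proj(c,X):
    K,R,t=c;p=K@(R@np.asarray(X)+t);return p[:2]/p[2]
def tri(cs,uvs):
    Ps=[K@np.c_[R,t] for K,R,t in cs]
    X=cv2.triangulatePoints(Ps[0],Ps[1],np.float64(uvs[0]),np.float64(uvs[1])).ravel();return X[:3]/X[3]
E
python3 - <<'E'
from h import *
T,S=cam("top"),cam("side");k=.7
np.set_printoptions(precision=3,suppress=True)
t=lambda a,b:tri([T,S],[np.array(a)*k,np.array(b)*k])
print("display",t((232,245),(255,349)))
print("handle",t((235,318),(307,386)))
print("lug top cyl?",[plane(T,np.array(p)*k,.01) for p in((516,220),(574,211),(584,262),(526,273))])
print("lug",t((584,262),(440,262)), t((516,220),(430,213)))
print("weld",[plane(T,np.array(p)*k,.014) for p in((529,249),(575,240))], t((552,243),(432,243)))
print("tacked",[plane(T,np.array(p)*k,.01) for p in((400,204),(453,221),(436,271),(382,253))])
print("foot",[plane(T,np.array(p)*k,.003) for p in((278,231),(279,284))])
print("holsters",[plane(T,np.array(p)*k,.003) for p in((398,355),(210,382))])
print("brush/hammer",[plane(T,np.array(p)*k,.02) for p in((494,198),(480,328),(650,300),(648,432))])
# wrist view of the start
E
```

```text
display [0.554 0.309 0.168]
handle [0.426 0.306 0.156]
lug top cyl? [array([ 0.635, -0.229,  0.01 ]), array([ 0.654, -0.348,  0.01 ]), array([ 0.549, -0.367,  0.01 ]), array([ 0.526, -0.249,  0.01 ])]
lug [ 0.583 -0.388 -0.106] [ 0.576 -0.217  0.166]
weld [array([ 0.575, -0.254,  0.014]), array([ 0.593, -0.348,  0.014])] [ 0.585 -0.303  0.014]
tacked [array([0.667, 0.008, 0.01 ]), array([ 0.632, -0.101,  0.01 ]), array([ 0.53 , -0.066,  0.01 ]), array([0.566, 0.044, 0.01 ])]
foot [array([0.612, 0.257, 0.003]), array([0.503, 0.253, 0.003])]
holsters [array([0.359, 0.011, 0.003]), array([0.305, 0.389, 0.003])]
brush/hammer [array([ 0.678, -0.183,  0.02 ]), array([ 0.414, -0.153,  0.02 ]), array([ 0.471, -0.496,  0.02 ]), array([ 0.207, -0.487,  0.02 ])]
```

play_rows(
  deltas=[
    {"slide": [3, -2.9, -0.4], "twist": [0, 0, 0]},
    {"slide": [3, -2.9, -0.4], "twist": [0, 0, 0]},
    {"slide": [3, -2.9, -0.4], "twist": [0, 0, 0]},
    {"slide": [3, -2.9, -0.4], "twist": [0, 0, 0]},
    {"slide": [3, -2.9, -0.4], "twist": [0, 0, 0]},
  ],
  grip=8.54,
)

```text
time: 0.6
eef_pos: [0.2954, -0.2807, 0.2652]
eef_rot: [0.977, 0.214, -0.0, -0.0]
contact_force: [1.1, 0.1, 0.9]
opening: 0.0853
finger_force: 0.0
```

play_rows(
  deltas=[
    {"slide": [3, -2.9, -0.4], "twist": [0, 0, 0]},
    {"slide": [3, -2.9, -0.4], "twist": [0, 0, 0]},
    {"slide": [3, -2.9, -0.4], "twist": [0, 0, 0]},
    {"slide": [3, -2.9, -0.4], "twist": [0, 0, 0]},
    {"slide": [3, -2.9, -0.4], "twist": [0, 0, 0]},
  ],
)

```text
time: 1.1
eef_pos: [0.3709, -0.0862, 0.2854]
eef_rot: [0.977, 0.214, 0.0, 0.0]
contact_force: [0.8, -0.2, 0.0]
opening: 0.0855
finger_force: 0.0
```

play_rows(
  deltas=[
    {"slide": [3, -2.9, -0.4], "twist": [0, 0, 0]},
    {"slide": [3, -2.9, -0.4], "twist": [0, 0, 0]},
    {"slide": [3, -2.9, -0.4], "twist": [0, 0, 0]},
    {"slide": [3, -2.9, -0.4], "twist": [0, 0, 0]},
    {"slide": [3, -2.9, -0.4], "twist": [0, 0, 0]},
  ],
)

```text
time: 1.6
eef_pos: [0.4465, 0.1084, 0.3053]
eef_rot: [0.977, 0.214, -0.0, 0.0]
contact_force: [0.9, -0.4, 0.3]
opening: 0.0852
finger_force: 0.0
```

play_rows(
  deltas=[
    {"slide": [3, -2.9, -0.4], "twist": [0, 0, 0]},
    {"slide": [3, -2.9, -0.4], "twist": [0, 0, 0]},
    {"slide": [3, -2.9, -0.4], "twist": [0, 0, 0]},
    {"slide": [3, -2.9, -0.4], "twist": [0, 0, 0]},
    {"slide": [3, -2.9, -0.4], "twist": [0, 0, 0]},
  ],
)

```text
time: 2.1
eef_pos: [0.5221, 0.3028, 0.3251]
eef_rot: [0.977, 0.214, -0.0, 0.0]
contact_force: [1.7, -0.9, 0.4]
opening: 0.0851
finger_force: 0.0
```

play_rows(
  deltas=[
    {"slide": [0, 0, 0], "twist": [0, 0, 7.5]},
    {"slide": [0, 0, 0], "twist": [0, 0, 7.5]},
    {"slide": [0, 0, 0], "twist": [0, 0, 7.5]},
    {"slide": [0, 0, 0], "twist": [0, 0, 0]},
    {"slide": [0, 0, 0], "twist": [0, 0, 0]},
  ],
)

```text
time: 2.6
eef_pos: [0.5471, 0.2076, 0.325]
eef_rot: [0.994, 0.097, -0.01, -0.04]
contact_force: [0.3, 1.0, 0.4]
opening: 0.0855
finger_force: 0.0
```

```bash
python3 - <<'E'
from h import *
s=manip.observe();print(s["time"],s["eef_pos"],Rot.from_quat(s["eef_rot"]).as_matrix().round(3).tolist())
w=optics.grab_frame("wrist");t=optics.grab_frame("top");d=optics.grab_frame("side")
cv2.imwrite("pics/w1r.png",w)
np.savez("w1.npz",pos=s["eef_pos"],rot=s["eef_rot"])
cv2.imwrite("pics/w1.png",cv2.resize(w,(800,600)))
cv2.imwrite("pics/t1r.png",t);cv2.imwrite("pics/s1r.png",d)
# top/side crops of lug
a=cv2.resize(t[140:200,350:420],None,fx=5.7,fy=5.7,interpolation=cv2.INTER_CUBIC)
b=cv2.resize(d[140:200,270:340],None,fx=5.7,fy=5.7,interpolation=cv2.INTER_CUBIC)
cv2.imwrite("pics/lug1.png",np.hstack([a,b]));print(a.shape)
E
```

```text
2.6 [0.54709994 0.2076116  0.3250054 ] [[0.981, 0.192, -0.028], [0.194, -0.978, 0.077], [-0.013, -0.081, -0.997]]
(342, 399, 3)
```

View pics/w1.png

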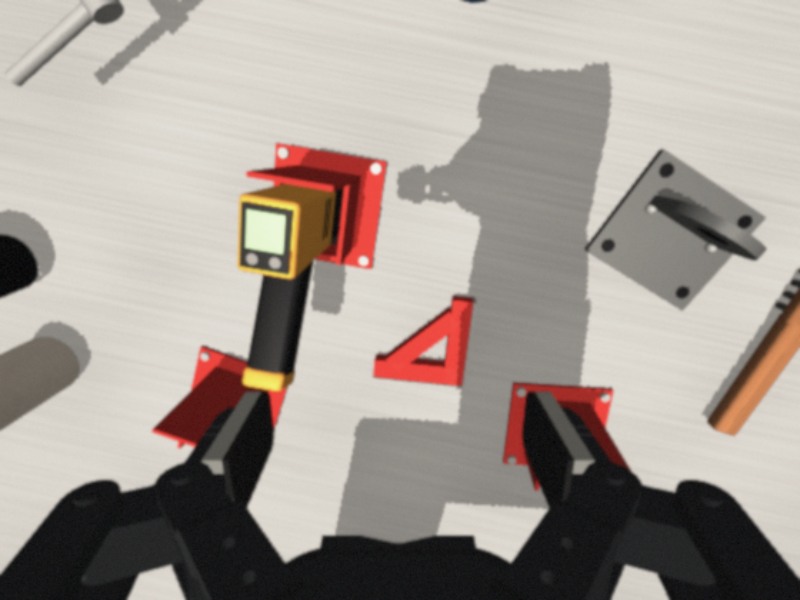

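View pics/lug1.png

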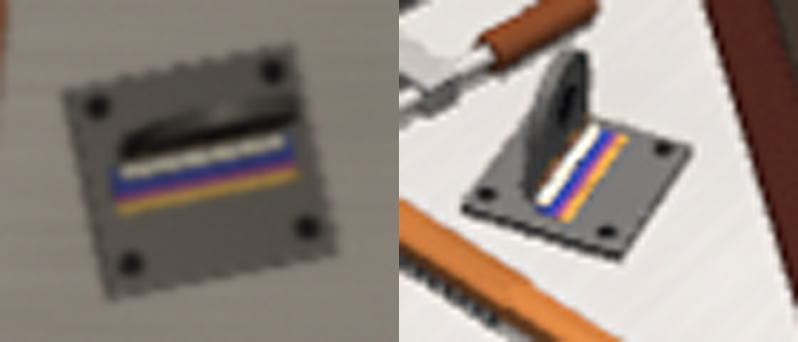

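The wrist view shows the display-end corners at about (240,197), (298,207), (297,277) and (238,268), and the holster foot holes at (282,153), (375,168) and (363,261). The crops show the bright bead centred at (205,157) in top and (171,166) in side, both in crop coordinates. The last twist seems to have hit a joint limit, so I'll check that as well.

```bash
python3 - <<'E'
from h import *
np.set_printoptions(precision=4,suppress=True)
s=manip.observe();print(s["time"],s["q"],s["eef_pos"],Rot.from_quat(s["eef_rot"]).as_matrix().ravel())
n=np.load("w1.npz");W=cam("wrist",dict(eef_pos=n["pos"],eef_rot=n["rot"]));T,S=cam("top"),cam("side")
for z,P in((.166,((240,197),(298,207),(297,277),(238,268))),(.004,((282,153),(375,168),(363,261)))):
    X=np.array([plane(W,np.array(p)*.7,z) for p in P]);print(X[:,:2].tolist(),X.mean(0))
print("disp tri w/top",tri([T,W],[np.array((232,245))*.7,np.array((268,237))*.7]))
ct=lambda p:(np.array(p)+0.)/5.7+[350,140]
cs=lambda p:np.array(p)/5.7+[270,140]
H=np.array([plane(T,ct(p),.01) for p in((97,107),(273,72),(308,228),(131,264))]);print(H,H.mean(0))
H=np.array([plane(T,ct(p),.01) for p in((65,92),(297,45),(338,255),(108,300))]);print(H,H.mean(0))
print(tri([T,S],[ct((205,157)),cs((171,166))]),plane(T,ct((205,157)),.014),plane(S,cs((171,166)),.014))
print([plane(T,ct(p),.014) for p in((122,170),(288,143))],[plane(S,cs(p),.014) for p in((201,127),(141,205))])
E
```

```text
2.75 [0.1972 0.3873 0.1914 1.3871 0.0814 3.1406] [0.5467 0.2093 0.3253] [ 0.9804  0.1953 -0.0278  0.1969 -0.9774  0.0774 -0.0121 -0.0814 -0.9966]
[[0.5778803488814979, 0.3314173553839963], [0.5793272599419251, 0.2927227905164082], [0.5318429063375345, 0.28788246032051557], [0.5292870873034872, 0.32942680597425744]] [0.5546 0.3104 0.166 ]
[[0.5977839774113131, 0.35963039256948], [0.6019828612523755, 0.2667869683762162], [0.507305806954788, 0.26280962589038637]] [0.569  0.2964 0.004 ]
disp tri w/top [0.5559 0.3106 0.1677]
[[ 0.6208 -0.246   0.01  ]
 [ 0.6392 -0.3365  0.01  ]
 [ 0.5588 -0.3532  0.01  ]
 [ 0.5401 -0.2626  0.01  ]] [ 0.5897 -0.2996  0.01  ]
[[ 0.6285 -0.2297  0.01  ]
 [ 0.6532 -0.349   0.01  ]
 [ 0.545  -0.3684  0.01  ]
 [ 0.5216 -0.2506  0.01  ]] [ 0.5871 -0.2994  0.01  ]
[ 0.5932 -0.3004  0.0155] [ 0.5945 -0.3001  0.014 ] [ 0.5931 -0.3027  0.014 ]
[array([ 0.5877, -0.2577,  0.014 ]), array([ 0.6018, -0.3426,  0.014 ])] [array([ 0.6013, -0.3476,  0.014 ]), array([ 0.5852, -0.2593,  0.014 ])]
```

```bash
cat >> h.py <<'E'
def down(yaw):  # tool pointing down, tool x at yaw (deg)
    c,s=np.cos(np.radians(yaw)),np.sin(np.radians(yaw));return np.array([[c,s,0],[s,-c,0],[0,0,-1]])
def need(p,R):
    st=manip.observe();C=Rot.from_quat(st["eef_rot"]).as_matrix()
    rv=np.degrees(Rot.from_matrix(C.T@R).as_rotvec());d=(np.asarray(p)-st["eef_pos"])*100
    np.set_printoptions(precision=3,suppress=True)
    print("t",st["time"],"pos",st["eef_pos"],"q",st["q"],"F",st["contact_force"],"open",st["opening"])
    print("rotvec deg",rv,np.linalg.norm(rv),"slide in current axes",C.T@d,"in final axes",R.T@d);return rv,d
E
python3 -c "
from h import *
need([.5540,.3105,.30],down(182.5))"
```

```text
t 2.75 pos [0.547 0.209 0.325] q [0.197 0.387 0.191 1.387 0.081 3.141] F [ 0.252 -0.137 -0.624] open 0.08520924662487457
rotvec deg [  -1.57    -6.889 -171.036] 171.18148183221032 slide in current axes [ 2.744 -9.547  3.28 ] in final axes [-1.175 10.083  2.525]
```

play_rows(
  deltas=[
    {"slide": [0, 0, 0], "twist": [-0.075, -0.328, -8.145]},
    {"slide": [0, 0, 0], "twist": [-0.075, -0.328, -8.145]},
    {"slide": [0, 0, 0], "twist": [-0.075, -0.328, -8.145]},
    {"slide": [0, 0, 0], "twist": [-0.075, -0.328, -8.145]},
    {"slide": [0, 0, 0], "twist": [-0.075, -0.328, -8.145]},
  ],
)

```text
time: 3.25
eef_pos: [0.5466, 0.2096, 0.3253]
eef_rot: [0.896, 0.442, -0.009, -0.036]
contact_force: [0.1, 0.5, -0.1]
opening: 0.0854
finger_force: 0.0
```

play_rows(
  deltas=[
    {"slide": [0, 0, 0], "twist": [-0.075, -0.328, -8.145]},
    {"slide": [0, 0, 0], "twist": [-0.075, -0.328, -8.145]},
    {"slide": [0, 0, 0], "twist": [-0.075, -0.328, -8.145]},
    {"slide": [0, 0, 0], "twist": [-0.075, -0.328, -8.145]},
    {"slide": [0, 0, 0], "twist": [-0.075, -0.328, -8.145]},
  ],
)

```text
time: 3.75
eef_pos: [0.5466, 0.2096, 0.3253]
eef_rot: [0.686, 0.727, -0.007, -0.028]
contact_force: [0.5, -0.1, -0.6]
opening: 0.0855
finger_force: 0.0
```

play_rows(
  deltas=[
    {"slide": [0, 0, 0], "twist": [-0.075, -0.328, -8.145]},
    {"slide": [0, 0, 0], "twist": [-0.075, -0.328, -8.145]},
    {"slide": [0, 0, 0], "twist": [-0.075, -0.328, -8.145]},
    {"slide": [0, 0, 0], "twist": [-0.075, -0.328, -8.145]},
    {"slide": [0, 0, 0], "twist": [-0.075, -0.328, -8.145]},
  ],
)

```text
time: 4.25
eef_pos: [0.5466, 0.2096, 0.3253]
eef_rot: [0.391, 0.92, -0.004, -0.016]
contact_force: [0.1, 0.1, 0.2]
opening: 0.0855
finger_force: 0.0
```

play_rows(
  deltas=[
    {"slide": [0, 0, 0], "twist": [-0.075, -0.328, -8.145]},
    {"slide": [0, 0, 0], "twist": [-0.075, -0.328, -8.145]},
    {"slide": [0, 0, 0], "twist": [-0.075, -0.328, -8.145]},
    {"slide": [0, 0, 0], "twist": [-0.075, -0.328, -8.145]},
    {"slide": [0, 0, 0], "twist": [-0.075, -0.328, -8.145]},
  ],
)

```text
time: 4.75
eef_pos: [0.5465, 0.2096, 0.3253]
eef_rot: [0.046, 0.999, -0.001, -0.003]
contact_force: [0.7, 0.0, 0.0]
opening: 0.0854
finger_force: 0.0
```

play_rows(
  deltas=[
    {"slide": [0, 0, 0], "twist": [-0.075, -0.328, -8.145]},
    {"slide": [0, 0, 0], "twist": [0, 0, 0]},
  ],
)

```text
time: 4.95
eef_pos: [0.5465, 0.2095, 0.3254]
eef_rot: [-0.023, 1.0, 0.0, 0.0]
contact_force: [0.5, 0.1, 0.4]
opening: 0.0859
finger_force: 0.0
```

```bash
python3 -c "
from h import *
need([.5540,.3105,.25],down(182.5))"
```

```text
t 4.95 pos [0.546 0.21  0.325] q [ 0.241  0.384  0.189  1.376 -0.     0.195] F [0.472 0.1   0.411] open 0.0859482464091509
rotvec deg [0.003 0.026 0.158] 0.16041125098460024 slide in current axes [-1.215 10.054  7.546] in final axes [-1.191 10.058  7.545]
```

play_rows(
  deltas=[
    {"slide": [-0.3, 2.5, 1.5], "twist": [0, 0, 0]},
    {"slide": [-0.3, 2.5, 1.5], "twist": [0, 0, 0]},
    {"slide": [-0.3, 2.5, 1.5], "twist": [0, 0, 0]},
    {"slide": [-0.3, 2.5, 1.5], "twist": [0, 0, 0]},
    {"slide": [0, 0, 1.5], "twist": [0, 0, 0]},
  ],
)

```text
time: 5.45
eef_pos: [0.5542, 0.3123, 0.2492]
eef_rot: [-0.021, 1.0, 0.0, -0.0]
contact_force: [-0.1, -1.0, -0.5]
opening: 0.0852
finger_force: 0.0
```

play_rows(
  deltas=[
    {"slide": [0, 0, 0], "twist": [0, 0, 0]},
    {"slide": [0, 0, 0], "twist": [0, 0, 0]},
  ],
)

```text
time: 5.65
eef_pos: [0.5544, 0.309, 0.2505]
eef_rot: [-0.02, 1.0, -0.0, -0.0]
contact_force: [-0.4, 0.1, 1.2]
opening: 0.0855
finger_force: 0.0
```

```bash
python3 - <<'E'
from h import *
need([.5540,.3105,.137],down(182.5))
s=manip.observe();w=optics.grab_frame("wrist");np.savez("w2.npz",pos=s["eef_pos"],rot=s["eef_rot"])
cv2.imwrite("pics/w2.png",cv2.resize(w,(800,600),interpolation=cv2.INTER_CUBIC))
W=cam("wrist",s);R=down(2.5)
for P in ((.027,.021,.158),(.027,-.021,.158),(-.027,-.021,.158),(-.027,.021,.158)):
    print((proj(W,np.array([.5540,.3105,.008])+Rot.from_euler("z",2.5,degrees=True).apply(P))/.7).round())
E
```

```text
t 5.65 pos [0.554 0.309 0.251] q [ 0.393  0.503  0.183  1.251 -0.     0.353] F [-0.42   0.145  1.193] open 0.08548770210806893
rotvec deg [-0.017 -0.013 -0.176] 0.17768441958550388 slide in current axes [ 0.035  0.153 11.355] in final axes [ 0.037  0.15  11.355]
[441. 371.]
[363. 371.]
[360. 273.]
[444. 273.]
```

View pics/w2.png

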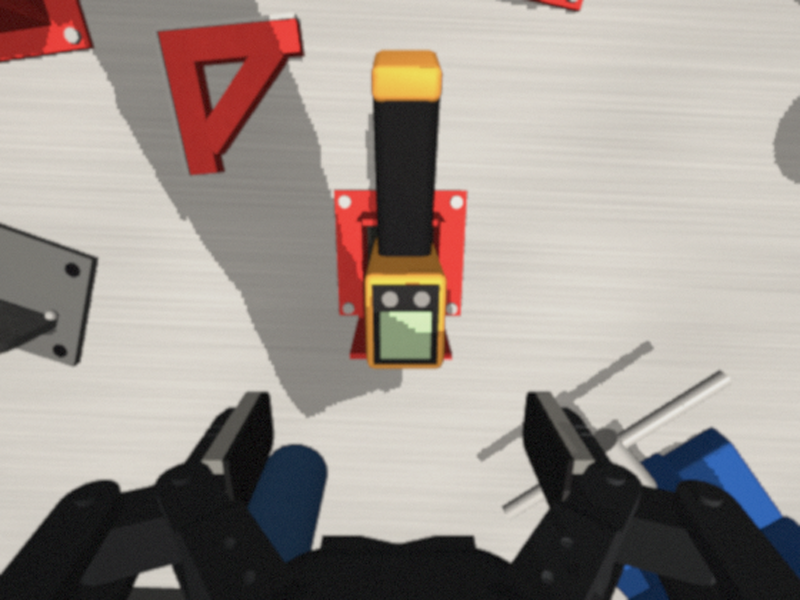

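The display face is at (365–445, 273–368). That is 3–4 px right of the prediction, so the thermometer sits about 1.8 mm further along +y. The yaw is right, so I'm descending to grasp.

play_rows(
  deltas=[
    {"slide": [0, 0.3, 2.5], "twist": [0, 0, 0]},
    {"slide": [0, 0, 2.5], "twist": [0, 0, 0]},
    {"slide": [0, 0, 2.5], "twist": [0, 0, 0]},
    {"slide": [0, 0, 2.5], "twist": [0, 0, 0]},
    {"slide": [0, 0, 1.35], "twist": [0, 0, 0]},
  ],
)

```text
time: 6.2
eef_pos: [0.5545, 0.3112, 0.136]
eef_rot: [-0.02, 1.0, -0.0, -0.0]
contact_force: [0.0, -0.6, -0.0]
opening: 0.0852
finger_force: 0.0
```

play_rows(
  deltas=[
    {"slide": [0, 0, 0], "twist": [0, 0, 0]},
    {"slide": [0, 0, 0], "twist": [0, 0, 0]},
  ],
)

```text
time: 6.4
eef_pos: [0.5553, 0.3119, 0.1381]
eef_rot: [-0.021, 1.0, 0.0, 0.001]
contact_force: [0.3, -0.8, 0.9]
opening: 0.0853
finger_force: 0.0
```

play_rows(
  deltas=[
    {"slide": [0, 0, 0], "twist": [0, 0, 0]},
    {"slide": [0, 0, 0], "twist": [0, 0, 0]},
    {"slide": [0, 0, 0], "twist": [0, 0, 0]},
    {"slide": [0, 0, 0], "twist": [0, 0, 0]},
    {"slide": [0, 0, 0], "twist": [0, 0, 0]},
  ],
  grip=3.0,
  squeeze=60,
)

```text
time: 6.9
eef_pos: [0.5552, 0.3122, 0.1378]
eef_rot: [-0.021, 1.0, 0.0, 0.001]
contact_force: [-0.8, 1.5, 6.3]
opening: 0.0417
finger_force: 61.3
```

play_rows(
  deltas=[
    {"slide": [0, 0, 0], "twist": [0, 0, 0]},
    {"slide": [0, 0, 0], "twist": [0, 0, 0]},
    {"slide": [0, 0, 0], "twist": [0, 0, 0]},
    {"slide": [0, 0, 0], "twist": [0, 0, 0]},
  ],
)

```text
time: 7.3
eef_pos: [0.5552, 0.3122, 0.1377]
eef_rot: [-0.021, 1.0, 0.0, 0.001]
contact_force: [-0.4, 1.5, 4.8]
opening: 0.041
finger_force: 61.3
```

```bash
python3 -c "
from h import *
need([.5540,.312,.25],down(182.5))"
```

```text
t 7.3 pos [0.555 0.312 0.138] q [ 0.397  0.572 -0.003  0.994  0.     0.355] F [-0.387  1.499  4.774] open 0.04098954033407736
rotvec deg [ 0.043  0.099 -0.075] 0.1317516955364753 slide in current axes [  0.101  -0.002 -11.226] in final axes [  0.12   -0.011 -11.225]
```

play_rows(
  deltas=[
    {"slide": [0, 0, -1], "twist": [0, 0, 0]},
    {"slide": [0, 0, -1.5], "twist": [0, 0, 0]},
    {"slide": [0, 0, -2], "twist": [0, 0, 0]},
    {"slide": [0, 0, -2], "twist": [0, 0, 0]},
    {"slide": [0, 0, -2], "twist": [0, 0, 0]},
  ],
)

```text
time: 7.8
eef_pos: [0.5542, 0.3116, 0.2227]
eef_rot: [-0.021, 1.0, -0.0, -0.0]
contact_force: [0.9, 1.0, -2.5]
opening: 0.0417
finger_force: 61.1
```

play_rows(
  deltas=[
    {"slide": [0, 0, -2.5], "twist": [0, 0, 0]},
    {"slide": [0, 0, -2], "twist": [0, 0, 0]},
    {"slide": [0, 0, -2], "twist": [0, 0, 0]},
    {"slide": [0, 0, -1], "twist": [0, 0, 0]},
    {"slide": [0, 0, 0], "twist": [0, 0, 0]},
  ],
)

```text
time: 8.3
eef_pos: [0.5551, 0.312, 0.2981]
eef_rot: [-0.021, 1.0, 0.0, 0.001]
contact_force: [0.4, 0.1, -3.1]
opening: 0.0417
finger_force: 61.3
```

```bash
python3 - <<'E'
from h import *
need([.434,-.331,.298],down(182.5))
f=optics.grab_frame("side");cv2.imwrite("pics/s3.png",cv2.resize(f[150:330,120:360],(800,600)))
# orientation-only wrist check at the measuring pose
n=np.array([-np.cos(.192),-np.sin(.192),1])/2**.5;y=np.array([-np.sin(.192),np.cos(.192),0])
R=np.c_[-np.cross(y,n),y,-n]
def FR(j1,th,j5,j6): return Rot.from_euler("ZYZX",[j1,th,j5,j6]).as_matrix()
s=manip.observe();q=s["q"]
C=FR(q[0],q[1]-q[2]+q[3],q[4],q[5]).T@Rot.from_quat(s["eef_rot"]).as_matrix();print(C.round(2))
for j1 in(-.7,-.9,-1.1): print(j1,Rot.from_matrix(R@C.T).as_matrix() is not None and Rot.from_matrix(Rot.from_euler("z",-j1).as_matrix()@R@C.T).as_euler("YZX"))
E
```

```text
t 8.3 pos [0.555 0.312 0.298] q [ 0.397  0.495  0.292  1.366 -0.     0.355] F [ 0.378  0.083 -3.097] open 0.0416854328212586
rotvec deg [ 0.035  0.116 -0.082] 0.14690398569424115 slide in current axes [ 14.807 -63.728  -0.059] in final axes [ 14.899 -63.707   0.01 ]Traceback (most recent call last):
  File "<stdin>", line 9, in <module>
  File "<stdin>", line 7, in FR
  File "scipy/spatial/transform/_rotation.pyx", line 1413, in scipy.spatial.transform._rotation.Rotation.from_euler
ValueError: Expected axis specification to be a non-empty string of upto 3 characters, got ZYZX
```

View pics/s3.png

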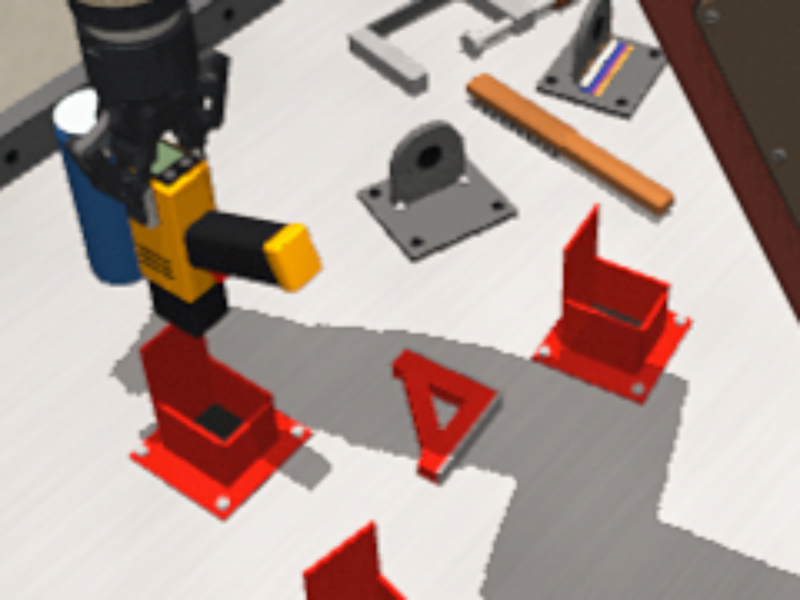

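The picture shows the thermometer hanging straight in the fingers, clear of the holster (muzzle about (190,320) in the crop). I'll check the wrist orientation before travelling.

```bash
cat >> h.py <<'E'
def meas(psi=11.,tilt=45.):
    p,t=np.radians(psi),np.radians(tilt)
    n=np.array([-np.cos(p)*np.sin(t),-np.sin(p)*np.sin(t),np.cos(t)]);y=np.array([-np.sin(p),np.cos(p),0])
    return np.c_[-np.cross(y,n),y,-n],n
E
python3 - <<'E'
from h import *
np.set_printoptions(precision=3,suppress=True)
s=manip.observe();q=s["q"]
F=Rot.from_euler("z",q[0])*Rot.from_euler("YZX",[q[1]-q[2]+q[3],q[4],q[5]])
C=F.as_matrix().T@Rot.from_quat(s["eef_rot"]).as_matrix();print(C)
for t in(45,30):
  R,n=meas(tilt=t)
  for j1 in(-.7,-.9,-1.1): print(t,j1,Rot.from_matrix(Rot.from_euler("z",-j1).as_matrix()@R@C.T).as_euler("YZX"))
E
```

```text
[[ 0. -0.  1.]
 [ 0.  1.  0.]
 [-1.  0.  0.]]
45 -0.7 [ 1.01   0.583 -0.72 ]
45 -0.9 [ 1.139  0.678 -0.938]
45 -1.1 [ 1.302  0.747 -1.186]
30 -0.7 [ 1.223  0.4   -0.821]
30 -0.9 [ 1.311  0.46  -1.031]
30 -1.1 [ 1.413  0.501 -1.252]
```

play_rows(
  deltas=[
    {"slide": [0.5, -2, 0], "twist": [0, 0, 0]},
    {"slide": [0.9, -4, 0], "twist": [0, 0, 0]},
    {"slide": [0.9, -4, 0], "twist": [0, 0, 0]},
    {"slide": [0.9, -4, 0], "twist": [0, 0, 0]},
    {"slide": [0.9, -4, 0], "twist": [0, 0, 0]},
  ],
)

```text
time: 8.85
eef_pos: [0.52, 0.1287, 0.2954]
eef_rot: [-0.021, 1.0, -0.0, -0.001]
contact_force: [0.8, -1.3, -2.4]
opening: 0.041
finger_force: 61.8
```

play_rows(
  deltas=[
    {"slide": [0.9, -4, 0], "twist": [0, 0, 0]},
    {"slide": [0.9, -4, 0], "twist": [0, 0, 0]},
    {"slide": [0.9, -4, 0], "twist": [0, 0, 0]},
    {"slide": [0.9, -4, 0], "twist": [0, 0, 0]},
    {"slide": [0.9, -4, 0], "twist": [0, 0, 0]},
  ],
)

```text
time: 9.35
eef_pos: [0.4835, -0.0728, 0.2956]
eef_rot: [-0.021, 1.0, 0.0, -0.001]
contact_force: [0.7, -0.4, -4.2]
opening: 0.0413
finger_force: 61.8
```

play_rows(
  deltas=[
    {"slide": [0.9, -4, 0], "twist": [0, 0, 0]},
    {"slide": [0.9, -4, 0], "twist": [0, 0, 0]},
    {"slide": [0.9, -4, 0], "twist": [0, 0, 0]},
    {"slide": [0.9, -4, 0], "twist": [0, 0, 0]},
    {"slide": [0.9, -4, 0], "twist": [0, 0, 0]},
  ],
)

```text
time: 9.85
eef_pos: [0.4471, -0.2744, 0.2955]
eef_rot: [-0.021, 1.0, 0.001, -0.001]
contact_force: [0.7, -0.6, -2.3]
opening: 0.0414
finger_force: 61.8
```

play_rows(
  deltas=[
    {"slide": [0.9, -3.5, 0], "twist": [0, 0, 0]},
    {"slide": [0.6, -2, 0], "twist": [0, 0, 0]},
    {"slide": [0, 0, 0], "twist": [0, 0, 0]},
  ],
)

```text
time: 10.15
eef_pos: [0.4342, -0.3309, 0.2951]
eef_rot: [-0.02, 1.0, 0.001, -0.001]
contact_force: [-0.1, 1.3, -3.8]
opening: 0.0411
finger_force: 62.1
```

```bash
python3 - <<'E'
from h import *
R,n=meas();need([.434,-.331,.298],R)
E
```

```text
t 10.15 pos [ 0.434 -0.331  0.295] q [-0.785  0.312  0.007  1.268 -0.001 -0.824] F [-0.092  1.293 -3.794] open 0.04112823550649482
rotvec deg [ -3.376 -45.004  -8.336] 45.89414487316429 slide in current axes [ 0.025 -0.005 -0.294] in final axes [-0.19  -0.002 -0.226]
```

play_rows(
  deltas=[
    {"slide": [0, 0, 0], "twist": [-0.28, -3.75, -0.7]},
    {"slide": [0, 0, 0], "twist": [-0.56, -7.5, -1.39]},
    {"slide": [0, 0, 0], "twist": [-0.56, -7.5, -1.39]},
    {"slide": [0, 0, 0], "twist": [-0.56, -7.5, -1.39]},
    {"slide": [0, 0, 0], "twist": [-0.56, -7.5, -1.39]},
  ],
)

```text
time: 10.65
eef_pos: [0.4354, -0.3274, 0.2967]
eef_rot: [-0.075, 0.953, 0.028, 0.292]
contact_force: [-0.1, 0.5, -4.4]
opening: 0.0414
finger_force: 62.3
```

play_rows(
  deltas=[
    {"slide": [0, 0, 0], "twist": [-0.56, -7.5, -1.39]},
    {"slide": [0, 0, 0], "twist": [-0.28, -3.75, -0.7]},
    {"slide": [0, 0, 0], "twist": [0, 0, 0]},
    {"slide": [0, 0, 0], "twist": [0, 0, 0]},
  ],
)

```text
time: 11.05
eef_pos: [0.4353, -0.3283, 0.2961]
eef_rot: [-0.09, 0.92, 0.037, 0.38]
contact_force: [0.5, -0.3, -2.3]
opening: 0.0413
finger_force: 62.3
```

```bash
python3 - <<'E'
from h import *
R,n=meas();need(np.array([.5935,-.300,.014])+.23*n,R)
f=optics.grab_frame("side");cv2.imwrite("pics/s4.png",cv2.resize(f[60:240,210:450],(800,600)))
E
```

```text
t 11.05 pos [ 0.435 -0.328  0.296] q [-1.204  0.107 -0.502  0.792  0.77  -1.33 ] F [ 0.484 -0.301 -2.277] open 0.041348666530302634
rotvec deg [ 0.102 -0.054  0.108] 0.1579601059648244 slide in current axes [ 8.576 -0.235  8.321] in final axes [ 8.584 -0.237  8.313]
```

View pics/s4.png

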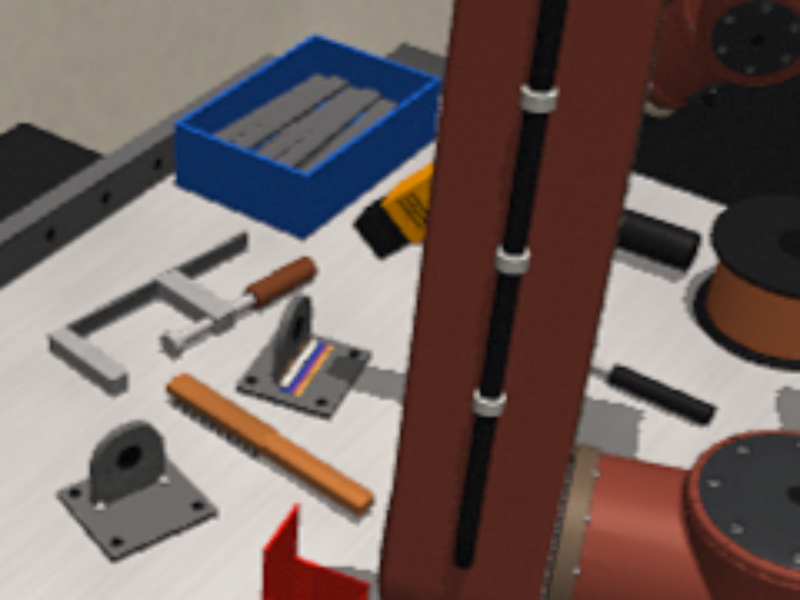

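play_rows(
  deltas=[
    {"slide": [1.3, -0.05, 1.3], "twist": [0, 0, 0]},
    {"slide": [1.8, -0.05, 1.7], "twist": [0, 0, 0]},
    {"slide": [1.8, -0.05, 1.7], "twist": [0, 0, 0]},
    {"slide": [1.8, -0.05, 1.7], "twist": [0, 0, 0]},
    {"slide": [1.3, -0.05, 1.3], "twist": [0, 0, 0]},
  ],
)

```text
time: 11.6
eef_pos: [0.4348, -0.3312, 0.1847]
eef_rot: [-0.091, 0.919, 0.037, 0.381]
contact_force: [0.8, -0.2, -3.3]
opening: 0.0415
finger_force: 62.4
```

play_rows(
  deltas=[
    {"slide": [0.5, 0, 0.5], "twist": [0, 0, 0]},
    {"slide": [0, 0, 0], "twist": [0, 0, 0]},
    {"slide": [0, 0, 0], "twist": [0, 0, 0]},
  ],
)

```text
time: 11.9
eef_pos: [0.4348, -0.3321, 0.1796]
eef_rot: [-0.091, 0.919, 0.036, 0.382]
contact_force: [0.4, 0.3, -2.9]
opening: 0.0415
finger_force: 62.2
```

```bash
python3 - <<'E'
from h import *
R,n=meas();need(np.array([.5935,-.300,.014])+.23*n,R)
s=manip.observe();w=optics.grab_frame("wrist");t=optics.grab_frame("top");d=optics.grab_frame("side")
cv2.imwrite("pics/w5r.png",w);cv2.imwrite("pics/t5r.png",t);cv2.imwrite("pics/s5r.png",d);np.savez("w5.npz",pos=s["eef_pos"],rot=s["eef_rot"])
a=cv2.resize(w,(400,300));b=cv2.resize(t[120:240,320:480],(400,300));c=cv2.resize(d[100:220,250:410],(400,300))
cv2.imwrite("pics/m5.png",np.vstack([np.hstack([a,b]),np.hstack([c,c*0])]))
W=cam("wrist",s);print("weld ends, mid in wrist px/1.4:",[(proj(W,np.array([.5935,-.300,.014])+k*R[:,1])*400/560).round() for k in(-.04,0,.04)])
E
```

```text
t 11.9 pos [ 0.435 -0.332  0.18 ] q [-1.21   0.259 -0.676  0.47   0.773 -1.339] F [ 0.387  0.25  -2.927] open 0.04152172072340006
rotvec deg [0.048 0.097 0.28 ] 0.3002705515556755 slide in current axes [0.261 0.123 0.162] in final axes [0.261 0.122 0.163]
weld ends, mid in wrist px/1.4: [array([176., 128.]), array([200., 128.]), array([224., 128.])]
```

View pics/m5.png

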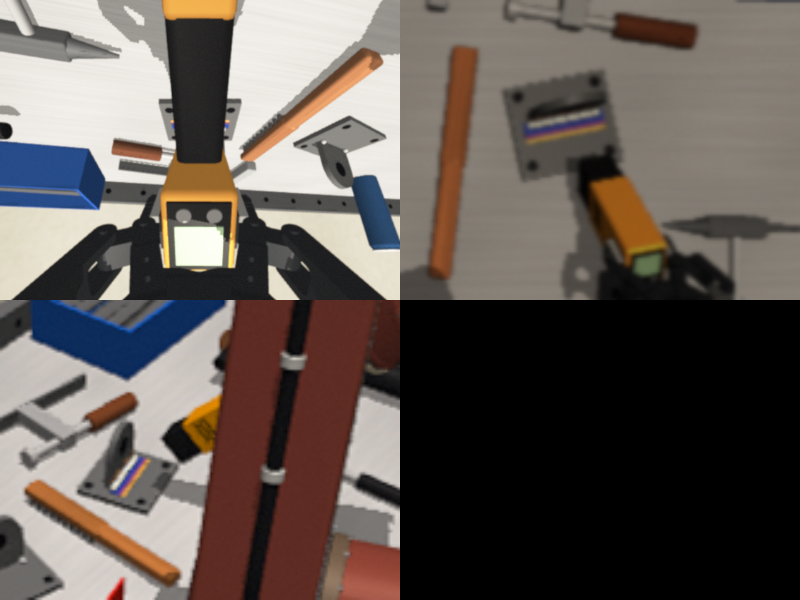

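The wrist view shows the lug plate centred behind the handle (160–240 wide, midline about 200), matching the predicted weld at (200,128). The top and side views show the muzzle clear of the plate and upright. I'll make a small correction, then hold.

play_rows(
  deltas=[
    {"slide": [0.26, 0.12, 0.16], "twist": [0, 0, 0]},
    {"slide": [0, 0, 0], "twist": [0, 0, 0]},
    {"slide": [0, 0, 0], "twist": [0, 0, 0]},
    {"slide": [0, 0, 0], "twist": [0, 0, 0]},
    {"slide": [0, 0, 0], "twist": [0, 0, 0]},
  ],
)

```text
time: 12.55
eef_pos: [0.4332, -0.3309, 0.1758]
eef_rot: [-0.09, 0.919, 0.037, 0.382]
contact_force: [-0.6, -0.2, -3.6]
opening: 0.0414
finger_force: 62.2
```

play_rows(
  deltas=[
    {"slide": [0, 0, 0], "twist": [0, 0, 0]},
    {"slide": [0, 0, 0], "twist": [0, 0, 0]},
    {"slide": [0, 0, 0], "twist": [0, 0, 0]},
    {"slide": [0, 0, 0], "twist": [0, 0, 0]},
    {"slide": [0, 0, 0], "twist": [0, 0, 0]},
  ],
)

```text
time: 13.05
eef_pos: [0.4333, -0.3308, 0.1757]
eef_rot: [-0.09, 0.919, 0.037, 0.382]
contact_force: [0.8, -0.1, -2.6]
opening: 0.0411
finger_force: 62.2
```

play_rows(
  deltas=[
    {"slide": [0, 0, 0], "twist": [0, 0, 0]},
    {"slide": [0, 0, 0], "twist": [0, 0, 0]},
    {"slide": [0, 0, 0], "twist": [0, 0, 0]},
    {"slide": [0, 0, 0], "twist": [0, 0, 0]},
    {"slide": [0, 0, 0], "twist": [0, 0, 0]},
  ],
)

```text
time: 13.55
eef_pos: [0.4332, -0.3308, 0.1757]
eef_rot: [-0.09, 0.919, 0.037, 0.382]
contact_force: [-0.1, 0.3, -2.3]
opening: 0.0414
finger_force: 62.2
```

play_rows(
  deltas=[
    {"slide": [0, 0, 0], "twist": [0, 0, 0]},
    {"slide": [0, 0, 0], "twist": [0, 0, 0]},
    {"slide": [0, 0, 0], "twist": [0, 0, 0]},
    {"slide": [0, 0, 0], "twist": [0, 0, 0]},
    {"slide": [0, 0, 0], "twist": [0, 0, 0]},
  ],
)

```text
time: 14.05
eef_pos: [0.4333, -0.3308, 0.1757]
eef_rot: [-0.09, 0.919, 0.037, 0.382]
contact_force: [-0.5, -0.0, -2.1]
opening: 0.0419
finger_force: 62.2
```

```bash
python3 - <<'E'
from h import *
w=np.array([.5935,-.300,.014]);R,n=meas();need(w+.23*n,R)
s=manip.observe();C=Rot.from_quat(s["eef_rot"]).as_matrix();T=cam("top")
m=s["eef_pos"]+C@[0,0,.13];e=s["eef_pos"]-C[:,2]*.028
f=lambda X:((proj(T,X)-[320,120])*2.5+[400,0]).round()
print("muzzle",f(m),"muzzle top edge corners",[f(m+C@[-.024,y,0]) for y in(-.019,.019)],"display",f(e),"weld in tool",C.T@(w-m))
E
```

```text
t 14.05 pos [ 0.433 -0.331  0.176] q [-1.212  0.263 -0.684  0.461  0.773 -1.341] F [-0.509 -0.018 -2.106] open 0.04191805456840988
rotvec deg [0.064 0.094 0.201] 0.23152520808279195 slide in current axes [-0.101 -0.035 -0.025] in final axes [-0.101 -0.035 -0.025]
muzzle [592. 172.] muzzle top edge corners [array([610., 152.]), array([576., 158.])] display [643. 267.] weld in tool [-0.001 -0.001  0.1  ]
```

The projected muzzle and display match the picture, and the computed aim error is 1–2 mm. Holding a bit longer, then retreating.

play_rows(
  deltas=[
    {"slide": [0, 0, 0], "twist": [0, 0, 0]},
    {"slide": [0, 0, 0], "twist": [0, 0, 0]},
    {"slide": [0, 0, 0], "twist": [0, 0, 0]},
    {"slide": [0, 0, 0], "twist": [0, 0, 0]},
    {"slide": [0, 0, 0], "twist": [0, 0, 0]},
  ],
)

```text
time: 14.55
eef_pos: [0.4333, -0.3308, 0.1757]
eef_rot: [-0.09, 0.919, 0.037, 0.382]
contact_force: [0.7, 0.8, -2.3]
opening: 0.0412
finger_force: 62.2
```

play_rows(
  deltas=[
    {"slide": [-1, 0, -1], "twist": [0, 0, 0]},
    {"slide": [-1.8, 0, -1.8], "twist": [0, 0, 0]},
    {"slide": [-1.8, 0, -1.8], "twist": [0, 0, 0]},
    {"slide": [-1.8, 0, -1.8], "twist": [0, 0, 0]},
    {"slide": [-1.8, 0, -1.8], "twist": [0, 0, 0]},
  ],
)

```text
time: 15.05
eef_pos: [0.4329, -0.3304, 0.2927]
eef_rot: [-0.09, 0.919, 0.037, 0.382]
contact_force: [1.2, -0.8, -2.6]
opening: 0.0414
finger_force: 62.2
```

play_rows(
  deltas=[
    {"slide": [-0.6, 0, -0.6], "twist": [0, 0, 0]},
    {"slide": [0, 0, 0], "twist": [0.28, 3.75, 0.7]},
    {"slide": [0, 0, 0], "twist": [0.56, 7.5, 1.39]},
    {"slide": [0, 0, 0], "twist": [0.56, 7.5, 1.39]},
    {"slide": [0, 0, 0], "twist": [0.56, 7.5, 1.39]},
  ],
)

```text
time: 15.55
eef_pos: [0.4326, -0.3308, 0.3002]
eef_rot: [-0.05, 0.986, 0.015, 0.16]
contact_force: [-0.6, -0.2, -3.9]
opening: 0.0414
finger_force: 62.2
```

play_rows(
  deltas=[
    {"slide": [0, 0, 0], "twist": [0.56, 7.5, 1.39]},
    {"slide": [0, 0, 0], "twist": [0.56, 7.5, 1.39]},
    {"slide": [0, 0, 0], "twist": [0.28, 3.75, 0.7]},
    {"slide": [0, 0, 0], "twist": [0, 0, 0]},
    {"slide": [0, 0, 0], "twist": [0, 0, 0]},
  ],
)

```text
time: 16.05
eef_pos: [0.4333, -0.3302, 0.299]
eef_rot: [-0.022, 1.0, 0.001, 0.001]
contact_force: [-0.7, -0.3, -2.6]
opening: 0.0415
finger_force: 62.2
```

```bash
python3 - <<'E'
from h import *
need([.5552,.3122,.298],down(182.4))
E
```

```text
t 16.05 pos [ 0.433 -0.33   0.299] q [-0.787  0.307  0.01   1.275  0.002 -0.83 ] F [-0.71  -0.332 -2.571] open 0.04147572756903999
rotvec deg [0.106 0.07  0.081] 0.15064946973698842 slide in current axes [-14.962  63.653   0.234] in final axes [-14.872  63.675   0.098]
```

play_rows(
  deltas=[
    {"slide": [-0.5, 2, 0], "twist": [0, 0, 0]},
    {"slide": [-0.95, 4, 0], "twist": [0, 0, 0]},
    {"slide": [-0.95, 4, 0], "twist": [0, 0, 0]},
    {"slide": [-0.95, 4, 0], "twist": [0, 0, 0]},
    {"slide": [-0.95, 4, 0], "twist": [0, 0, 0]},
  ],
)

```text
time: 16.55
eef_pos: [0.4677, -0.1478, 0.3001]
eef_rot: [-0.02, 1.0, 0.001, 0.001]
contact_force: [-0.0, 0.5, -2.4]
opening: 0.0411
finger_force: 62.3
```

play_rows(
  deltas=[
    {"slide": [-0.95, 4, 0], "twist": [0, 0, 0]},
    {"slide": [-0.95, 4, 0], "twist": [0, 0, 0]},
    {"slide": [-0.95, 4, 0], "twist": [0, 0, 0]},
    {"slide": [-0.95, 4, 0], "twist": [0, 0, 0]},
    {"slide": [-0.95, 4, 0], "twist": [0, 0, 0]},
  ],
)

```text
time: 17.05
eef_pos: [0.507, 0.0539, 0.3002]
eef_rot: [-0.02, 1.0, 0.001, 0.001]
contact_force: [0.7, -0.8, -3.3]
opening: 0.0409
finger_force: 62.3
```

play_rows(
  deltas=[
    {"slide": [-0.95, 4, 0], "twist": [0, 0, 0]},
    {"slide": [-0.95, 4, 0], "twist": [0, 0, 0]},
    {"slide": [-0.95, 4, 0], "twist": [0, 0, 0]},
    {"slide": [-0.95, 4, 0], "twist": [0, 0, 0]},
    {"slide": [-0.9, 3.7, 0], "twist": [0, 0, 0]},
  ],
)

```text
time: 17.55
eef_pos: [0.546, 0.2526, 0.3002]
eef_rot: [-0.021, 1.0, 0.001, 0.0]
contact_force: [0.3, -0.1, -2.8]
opening: 0.0412
finger_force: 62.1
```

play_rows(
  deltas=[
    {"slide": [-0.2, 2, 0], "twist": [0, 0, 0]},
    {"slide": [0, 0, 0], "twist": [0, 0, 0]},
    {"slide": [0, 0, 0], "twist": [0, 0, 0]},
    {"slide": [0, 0, 0], "twist": [0, 0, 0]},
  ],
)

```text
time: 17.95
eef_pos: [0.5472, 0.2704, 0.3003]
eef_rot: [-0.02, 1.0, 0.0, 0.0]
contact_force: [0.4, -0.0, -3.6]
opening: 0.0413
finger_force: 62.4
```

```bash
python3 - <<'E'
from h import *
need([.5552,.3122,.20],down(182.4))
f=optics.grab_frame("side");g=optics.grab_frame("top")
cv2.imwrite("pics/s6.png",np.hstack([cv2.resize(f[200:320,120:280],(400,300)),cv2.resize(g[130:250,110:270],(400,300))]))
E
```

```text
t 17.95 pos [0.547 0.27  0.3  ] q [0.339 0.439 0.209 1.341 0.    0.298] F [ 0.445 -0.013 -3.633] open 0.041349521423230576
rotvec deg [ 0.025  0.017 -0.063] 0.06979632665539026 slide in current axes [-0.971  4.144 10.035] in final axes [-0.979  4.147 10.033]
```

View pics/s6.png

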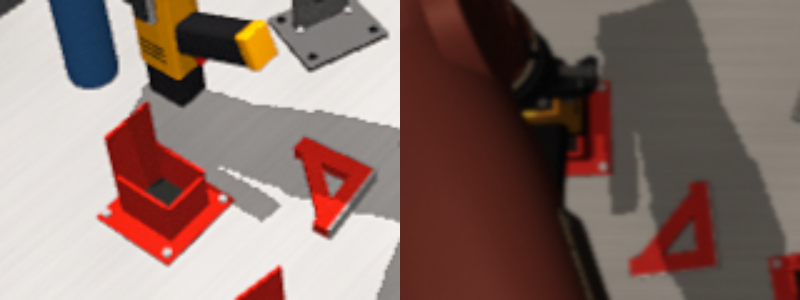

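The thermometer is upright in the grip, and the holster stands empty and unmoved. It is 4 cm short of being over the pocket, so I'm finishing the traverse.

play_rows(
  deltas=[
    {"slide": [-0.5, 2.1, 0], "twist": [0, 0, 0]},
    {"slide": [-0.48, 2.05, 0], "twist": [0, 0, 0]},
    {"slide": [0, 0, 0], "twist": [0, 0, 0]},
    {"slide": [0, 0, 0], "twist": [0, 0, 0]},
  ],
)

```text
time: 18.45
eef_pos: [0.5553, 0.3131, 0.3001]
eef_rot: [-0.021, 1.0, -0.0, 0.0]
contact_force: [-0.2, -0.1, -2.3]
opening: 0.0415
finger_force: 62.6
```

```bash
python3 - <<'E'
from h import *
need([.5552,.3122,.139],down(182.4))
E
```

```text
t 18.45 pos [0.555 0.313 0.3  ] q [ 0.399  0.498  0.303  1.375 -0.     0.357] F [-0.224 -0.068 -2.284] open 0.041477670147192884
rotvec deg [-0.013  0.001  0.011] 0.016927372605082636 slide in current axes [ 0.01  -0.082 16.11 ] in final axes [ 0.01  -0.086 16.11 ]
```

play_rows(
  deltas=[
    {"slide": [0, -0.08, 2], "twist": [0, 0, 0]},
    {"slide": [0, 0, 2], "twist": [0, 0, 0]},
    {"slide": [0, 0, 2], "twist": [0, 0, 0]},
    {"slide": [0, 0, 2], "twist": [0, 0, 0]},
    {"slide": [0, 0, 2], "twist": [0, 0, 0]},
  ],
)

```text
time: 18.95
eef_pos: [0.5553, 0.3115, 0.1998]
eef_rot: [-0.021, 1.0, -0.0, 0.0]
contact_force: [-0.0, 0.6, -3.1]
opening: 0.0412
finger_force: 62.9
```

play_rows(
  deltas=[
    {"slide": [0, 0, 1.5], "twist": [0, 0, 0]},
    {"slide": [0, 0, 1.5], "twist": [0, 0, 0]},
    {"slide": [0, 0, 1.2], "twist": [0, 0, 0]},
    {"slide": [0, 0, 0.8], "twist": [0, 0, 0]},
    {"slide": [0, 0, 0], "twist": [0, 0, 0]},
  ],
)

```text
time: 19.45
eef_pos: [0.5548, 0.3121, 0.1493]
eef_rot: [-0.021, 1.0, -0.0, -0.001]
contact_force: [-1.0, -0.6, -2.1]
opening: 0.0414
finger_force: 62.7
```

play_rows(
  deltas=[
    {"slide": [0, 0, 0.3], "twist": [0, 0, 0]},
    {"slide": [0, 0, 0.2], "twist": [0, 0, 0]},
    {"slide": [0, 0, 0.2], "twist": [0, 0, 0]},
    {"slide": [0, 0, 0.2], "twist": [0, 0, 0]},
    {"slide": [0, 0, 0], "twist": [0, 0, 0]},
  ],
)

```text
time: 19.95
eef_pos: [0.5552, 0.3128, 0.141]
eef_rot: [-0.021, 1.0, -0.0, -0.0]
contact_force: [-0.5, -0.5, -3.3]
opening: 0.0411
finger_force: 62.7
```

```bash
python3 - <<'E'
from h import *
need([.5552,.3122,.1377],down(182.4))
E
```

```text
t 19.95 pos [0.555 0.313 0.141] q [ 0.398  0.571  0.005  1.005 -0.     0.356] F [-0.471 -0.462 -3.31 ] open 0.041087271726290266
rotvec deg [-0.005 -0.005  0.024] 0.02496957294962719 slide in current axes [-0.    -0.06   0.333] in final axes [-0.    -0.06   0.333]
```

play_rows(
  deltas=[
    {"slide": [0, 0, 0.15], "twist": [0, 0, 0]},
    {"slide": [0, 0, 0.1], "twist": [0, 0, 0]},
    {"slide": [0, 0, 0.05], "twist": [0, 0, 0]},
    {"slide": [0, 0, 0], "twist": [0, 0, 0]},
  ],
)

```text
time: 20.35
eef_pos: [0.5553, 0.3128, 0.1381]
eef_rot: [-0.021, 1.0, -0.0, 0.0]
contact_force: [0.6, -0.5, -2.5]
opening: 0.0413
finger_force: 62.7
```

play_rows(
  deltas=[
    {"slide": [0, 0, 0.05], "twist": [0, 0, 0]},
    {"slide": [0, 0, 0], "twist": [0, 0, 0]},
    {"slide": [0, 0, 0], "twist": [0, 0, 0]},
  ],
)

```text
time: 20.65
eef_pos: [0.5554, 0.3128, 0.1378]
eef_rot: [-0.021, 1.0, 0.0, 0.0]
contact_force: [0.2, 0.4, -2.6]
opening: 0.0414
finger_force: 62.8
```

play_rows(
  deltas=[
    {"slide": [0, 0, 0.05], "twist": [0, 0, 0]},
    {"slide": [0, 0, 0.05], "twist": [0, 0, 0]},
    {"slide": [0, 0, 0], "twist": [0, 0, 0]},
  ],
)

```text
time: 20.95
eef_pos: [0.5556, 0.3129, 0.1378]
eef_rot: [-0.021, 1.0, 0.0, 0.001]
contact_force: [-2.1, -0.5, 6.7]
opening: 0.0415
finger_force: 64.0
```

play_rows(
  deltas=[
    {"slide": [0, 0, 0.05], "twist": [0, 0, 0]},
    {"slide": [0, 0, 0], "twist": [0, 0, 0]},
    {"slide": [0, 0, 0], "twist": [0, 0, 0]},
  ],
)

```text
time: 21.25
eef_pos: [0.5556, 0.3129, 0.1378]
eef_rot: [-0.021, 1.0, 0.0, 0.001]
contact_force: [-3.3, -1.7, 10.5]
opening: 0.0417
finger_force: 64.5
```

It is seated on the floor. Easing off and releasing.

play_rows(
  deltas=[
    {"slide": [0, 0, -0.1], "twist": [0, 0, 0]},
    {"slide": [0, 0, 0], "twist": [0, 0, 0]},
  ],
  squeeze=20,
)

```text
time: 21.45
eef_pos: [0.5556, 0.3129, 0.1378]
eef_rot: [-0.021, 1.0, 0.0, 0.0]
contact_force: [-1.8, -0.2, 5.7]
opening: 0.0413
finger_force: 63.6
```

play_rows(
  deltas=[
    {"slide": [0, 0, 0], "twist": [0, 0, 0]},
    {"slide": [0, 0, 0], "twist": [0, 0, 0]},
    {"slide": [0, 0, 0], "twist": [0, 0, 0]},
    {"slide": [0, 0, 0], "twist": [0, 0, 0]},
    {"slide": [0, 0, 0], "twist": [0, 0, 0]},
  ],
  grip=8.5,
)

```text
time: 21.95
eef_pos: [0.5553, 0.3128, 0.1371]
eef_rot: [-0.021, 1.0, -0.0, 0.0]
contact_force: [-0.3, -0.2, -0.8]
opening: 0.0849
finger_force: 0.0
```

play_rows(
  deltas=[
    {"slide": [0, 0, 0], "twist": [0, 0, 0]},
    {"slide": [0, 0, -1.5], "twist": [0, 0, 0]},
    {"slide": [0, 0, -3], "twist": [0, 0, 0]},
    {"slide": [0, 0, -3], "twist": [0, 0, 0]},
    {"slide": [0, 0, -3], "twist": [0, 0, 0]},
  ],
)

```text
time: 22.45
eef_pos: [0.5551, 0.3127, 0.2433]
eef_rot: [-0.021, 1.0, -0.0, 0.0]
contact_force: [1.6, 1.0, 0.1]
opening: 0.0851
finger_force: 0.0
```

play_rows(
  deltas=[
    {"slide": [0, 0, -3], "twist": [0, 0, 0]},
    {"slide": [0, 0, 0], "twist": [0, 0, 0]},
    {"slide": [0, 0, 0], "twist": [0, 0, 0]},
  ],
)

```text
time: 22.75
eef_pos: [0.5556, 0.3129, 0.2726]
eef_rot: [-0.021, 1.0, 0.0, 0.001]
contact_force: [-1.1, -0.4, -1.1]
opening: 0.0852
finger_force: 0.0
```

```bash
python3 - <<'E'
from h import *
need([.5552,.3122,.27],down(182.4))
w=optics.grab_frame("wrist");f=optics.grab_frame("side")
cv2.imwrite("pics/f7.png",np.hstack([cv2.resize(f[200:320,120:280],(400,300)),cv2.resize(w,(400,300))]))
E
```

```text
t 22.75 pos [0.556 0.313 0.273] q [ 0.398  0.502  0.238  1.305 -0.     0.356] F [-1.095 -0.415 -1.11 ] open 0.08518623729871391
rotvec deg [0.025 0.082 0.02 ] 0.08759745990482758 slide in current axes [ 0.044 -0.072  0.263] in final axes [ 0.043 -0.072  0.264]
```

View pics/f7.png

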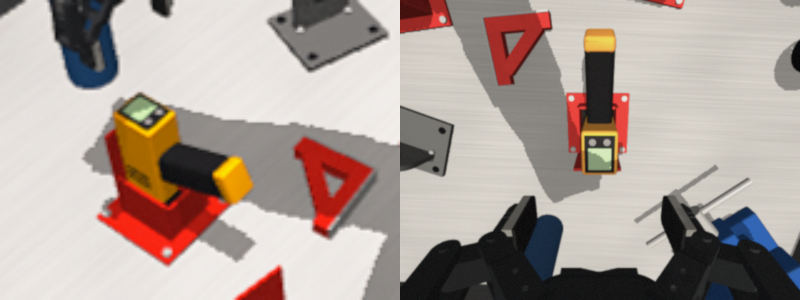

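The thermometer stands upright and home in the holster, handle over the low front, with the gripper clear. Handing in.

```bash
python3 -c "
from station import manip
print(manip.close_job())"
```

```text
the job is handed in; nothing more can be done
None
```

I drew the thermometer, held it still on the middle of the weld for about 2.5 s (about 100 mm off, 45° into the corner by my pose estimates), and set it back upright and fully home in its holster before releasing; the job is handed in at about 23 s, but no verdict was returned.

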